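# Take the guard off a belt drive and hold its tensioner back for the new belt

## Robot

A 7-joint arm with a two-finger parallel gripper is mounted at the origin on the work surface; the furniture and walls round the work are solid. World frame = base frame: x ahead of the robot, y to its left, z up, the work surface at z = 0. Lengths are in m, angles in rad, forces in N, time in s.
With the tool pointing down it reaches from about 0.4 to 0.875 m from the base axis. Payload 6.5 kg.
Tool frame: the origin (TCP) lies between the finger pads; the fingertips stand manip.tip_reach ahead of it and the grasp point (between the pads) lies 11 mm behind it (manip.tip_reach is the distance from the TCP to the fingertips, in m); z points along the fingers, y is the direction in which the jaws open and shut (so a half turn about z gives the same grasp; the last joint's range is limited). The gripper opens to 88 mm and grips with 3 to 60 N. Pads are 18 mm wide; open, the fingers measure 123 mm over their backs; the gripper's body (75 mm by 187 mm) begins 45 mm behind the grasp point.
Start: joints at [-1.229, 0.536, -0.004, 1.538, 0.003, 1.067, -0.071], TCP at [0.258, 0.597, 0.247] pointing down, gripper open.
Joint ranges: [-2.7, 2.7], [-0.37, 2.16], [-1.27, 1.26], [0.24, 2.4], [-1.31, 4.45], [0.19, 1.91], [-2.76, 2.76]. Speed limits (rad/s): [2.39, 2.39, 3.14, 3.14, 3.14, 3.14, 3.14].

## Interface

Orientations are given as a unit quaternion [x, y, z, w].
In Python, from station import manip gives the robot as it stands.
- The arm moves only by the tool play_rows, never from a script. Its argument "increments" is one flat list of numbers, 7 for each row, row after row: the shift along the world's x, y, z in m, then the turn, a rotation vector about the world's x, y, z in degrees, then the gripper command: -1 is fully open, 1 is shut, values between are in proportion. A call has 1 to 12 rows; each row shifts and turns the commanded pose from where the row before left it; what a row does not reach is not made up. A row lasts 1/10 s, in which the tool goes at most 50 mm and 8.59 degrees, less where a joint would pass 70% of its speed; a pose out of reach is approached as far as the arm can. A call is refused whole if a number of a shift passes 0.05 or a number of a turn 8.59, either way. A call with a gripper value outside its range is refused whole. The fingers move at their own pace and stop on an object; the grip force is fixed at half the most. Time passes only in rows, so rows that do not move let the fingers close. It gives the time, the measured TCP pose, the force and the opening at its end, in the units of the state.
- manip.get_state(): the state, without advancing time (a new reading comes with each control period).
- manip.get_image(name): name is "scene" or "top" or "wrist"; returns a dict with "color" (400x640x3 uint8, red, green, blue), "fx", "fy", "cx", "cy" (pixels), "T" (4x4, takes a point from camera to world coordinates); the wrist camera has in their place "hand_eye" (4x4, takes a point from camera to tool coordinates, whose origin is the TCP and whose axes are the flange's). Camera axes: x right, y up, looking along -z (the intrinsics and any distortion apply to the point x, -y, -z); pixel columns grow to the right and rows downward; lengths in m; the calibration is good to about 2 mm. A picture is of the moment at which its call begins: read the wrist's pose just before it. There is no depth.
- manip.hand_in(): hands the job in, once; it reports no verdict.
The state is a dict: "t": time; "qpos": joint angles; "qvel": joint speeds; "tau": joint torques, N m; "ee_pos": TCP position; "eef_rot": TCP orientation; "contact_force": force on the tool from outside, world axes, zero at the start; "torque": the same for the moment, N m; "opening": opening from 0.0 (shut) to 1.0 (fully open).
Only numpy, scipy, OpenCV 4.12 (cv2) and the standard library are available. Lean on these libraries where they do the work, as an engineer would, in place of code of your own. Each camera call takes 0.05 s, during which the arm holds its last target.

## Task

The belt drive unit on the bench is about to get a new belt. Lift its loose guard off and set it down upright on the free bench, clear of the unit, without dropping it or disturbing the small loose parts on the bench. Then swing the spring-loaded tensioner arm, clockwise seen from above, all the way to its stop and finish while still holding it there: do not let go at the end.

Things in the scene. Friction and masses are not known exactly. Their poses are not given: they have to be found in the camera images.
- drive_unit: the belt drive unit, fixed: aluminium, 124 (x) x 180 (y) mm on four legs, two toothed pulleys and a sprung tensioner on top. Origin on the bench under the plate's middle, z up. Flange (the guard stands on it) 52 mm above the bench, deck inside the guard 58 mm; apart from the tensioner's pin nothing rises over 94 mm. Screwed to the bench
- guard: the loose guard: a grey sheet-metal box, open below, 118 (x) x 174 (y) x 80 mm high, walls 3 mm, 0.25 to 0.5 kg, with 2 mm of play round the unit's deck. Origin at the centre of its lower edge (z = 0 when it stands on the bench), z up, y along its long side. It must rise 75 mm before it clears the tensioner's pin. Free bench for it: left of the unit (+y), behind the fixed brown card strip (40 mm high, x < 0.31 m) and before the socket strip (x > 0.45 m)
- guard_handle (a point): centre of the straight bar of the guard's bow handle: a steel bar 10 mm thick and 90 mm long along the guard's y, 112 mm above the guard's lower edge and 32 mm above its flat top; over the centre of mass
- tensioner (a joint): angle of the tensioner arm, rad: 0 where its spring rests it, growing as the arm is swung clockwise seen from above, away from the pulleys, to its stop at 0.9. The spring always pushes it back towards 0: at the upright pin, 62 mm from the pivot axis, it takes about 4 N at the start and 10 N at the stop
- pin (a point): middle of the gripping part of the upright pin on the free end of the tensioner arm: steel, 12 mm thick, above the idler roller, moving and turning with the arm. The point is 110 mm above the bench, 14 mm below the pin's top and 27 mm above the foot of the bare pin. The pin can be pinched or pushed sideways
- pivot (a point): point on the vertical axis about which the tensioner arm swings, at the height of the pin's point (110 mm above the bench) and 62 mm from it; fixed to the unit
- seal_ring: a white rubber seal ring, 43 mm across and 8 mm thick, lying on the bench behind the open box of caps, right of the unit; a bystander, to be left alone. Origin at the centre of its underside
- ferrule: a white flanged ferrule, 50 mm across and 30 mm high, standing on the bench behind the open box of caps; a bystander, to be left alone. Origin at the centre of its underside
- nozzle: a white filling nozzle, 32 mm across its flange and 67 mm high, standing behind the open box of caps; a bystander, to be left alone. Origin at the centre of its underside

How it is judged:
On the way, in this order (a step that is already met when the one before it is completed fails the run):
1. the guard is lifted clear above the unit (height (world z) of guard above 0.122 m), for 0.1 s.
2. the guard stands upright on the bench, clear of the unit and let go (height (world z) of guard between -0.006 and 0.006 m and angle between guard's own z axis and vertical below 0.06 rad and contact force between guard and drive_unit below 0.3 N and contact force between the fingers and guard below 0.2 N and linear speed of guard below 0.03 m/s), for 0.2 s.
3. the tensioner arm is swung to its stop and held there by the fingers (value of joint tensioner above 0.85 rad and contact force between the fingers and tensioner above 2 N), for 0.3 s.
At the end, for the whole second after the job is handed in: the fingers hold the tensioner arm within 0.05 rad of its stop (joint above 0.85) with at least 2 N and the arm is still, while the guard stands level on the bench, untouched and not touching the unit (all of step 2 and all of step 3 and velocity of joint tensioner between -0.1 and 0.1 rad/s); the arm keeps its last pose, push and grip.
It fails at once if the guard is dropped (falls free from more than about 1 cm) (linear speed of guard above 0.5 m/s and contact force between the fingers and guard below 0.1 N).
It fails at once if a bystander is moved by more than 3 cm (distance of any of seal_ring, ferrule, nozzle from where it was at the start of the episode above 0.03 m).
It also fails if it takes over 48 s, if anything falls off the work surface, if the arm or the gripper's body presses on something with over 40 N, if the wrist force passes 120 N, or if a joint passes its speed limit or range.

## Working session

There is one attempt and no reset: what is moved stays moved. The work goes in short steps, Python scripts to look and compute and a tool call to move; the robot and the scene stay as the last step left them, time stands still between calls to the robot, and variables do not carry over. Pictures are saved under pics/ and viewed, and the job is handed in when it is done.

Besides the shell and the picture viewer there is one more tool, called after ">>>" in YAML: its name, and indented under it one key for each argument. play_rows: Moves the arm, as the interface text tells. Its arguments: {"type":"object","properties":{"increments":{"type":"array","items":{"type":"number"}}},"required":["increments"]}

```bash
mkdir -p pics; ls
python3 - <<'E'
from station import manip
import cv2
s=manip.get_state(); print({k:(v if k!='tau' else 0) for k,v in s.items()}, manip.tip_reach)
for n in ("scene","top","wrist"):
    im=manip.get_image(n); cv2.imwrite(f"pics/{n}0.png",im["color"][:,:,::-1])
    print(n,im["fx"],im["fy"],im["cx"],im["cy"],im.get("T",im.get("hand_eye")), [k for k in im])
E
```

```text
pics
{'t': 0.0, 'qpos': array([-1.22918813,  0.53715363, -0.00444672,  1.53886982,  0.00261546,
        1.06729744, -0.07121529]), 'qvel': array([0.00227574, 0.00045251, 0.00115074, 0.00181979, 0.00040381,
       0.00120499, 0.00094232]), 'tau': 0, 'ee_pos': array([0.25756422, 0.59613548, 0.24584841]), 'eef_rot': array([ 2.02459203e-01,  9.79290319e-01, -8.54541610e-04, -1.07292553e-04]), 'contact_force': array([ 0.12064203, -0.23899748, -0.43199097]), 'torque': array([-0.03408626,  0.01838716, -0.00889705]), 'opening': 1.0056110621265926} 0.008
scene 504.6542816600987 504.6542816600987 316.7645287101805 195.16577901194657 [[ 0.61045707  0.45981489 -0.64491273 -0.11820876]
 [-0.79195886  0.34204575 -0.50577255 -0.54386771]
 [-0.01197209  0.81949678  0.57295873  0.66387916]
 [ 0.          0.          0.          1.        ]] ['color', 'fx', 'fy', 'cx', 'cy', 'T']
top 364.8002987946994 364.8002987946994 320.03478907215003 188.15763587713465 [[-0.18708907  0.96235594 -0.19715152  0.30864215]
 [-0.98234163 -0.18361148  0.03594083 -0.04494751]
 [-0.00161141  0.20039429  0.97971401  0.97437285]
 [ 0.          0.          0.          1.        ]] ['color', 'fx', 'fy', 'cx', 'cy', 'T']
wrist 349.02199694009505 349.02199694009505 319.7888359470983 196.866365485623 [[-1.59256187e-03  9.62265124e-01  2.72108977e-01  6.98569391e-02]
 [ 9.99998658e-01  1.42757597e-03  8.04285010e-04  3.50946597e-04]
 [ 3.85479179e-04  2.72109892e-01 -9.62266106e-01 -1.37803601e-01]
 [ 0.00000000e+00  0.00000000e+00  0.00000000e+00  1.00000000e+00]] ['color', 'fx', 'fy', 'cx', 'cy', 'hand_eye']
```

View pics/scene0.png

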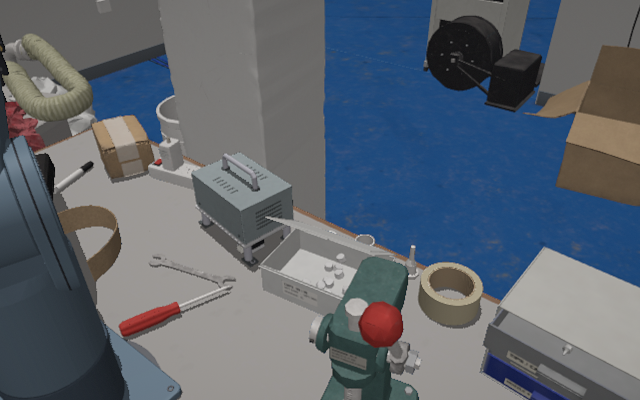

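View pics/top0.png

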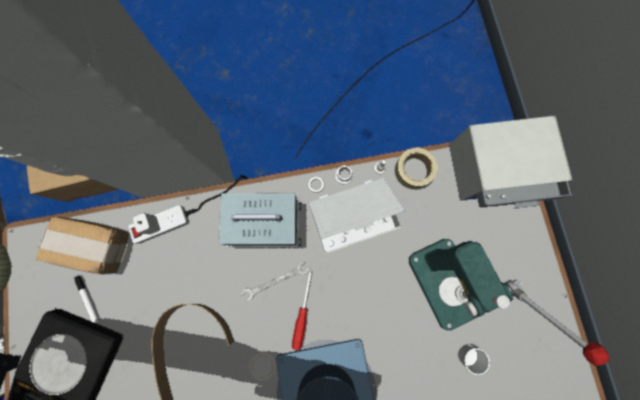

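View pics/wrist0.png

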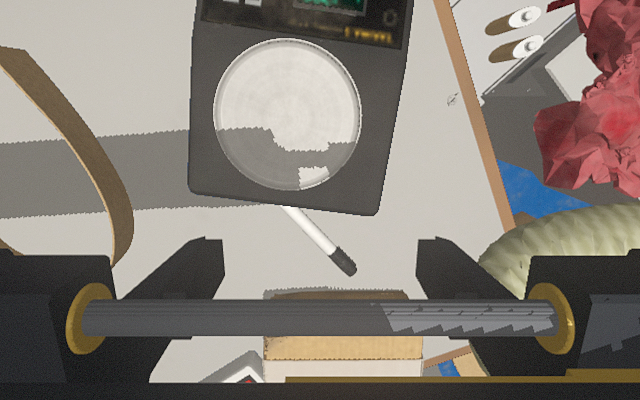

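```bash
cat > h.py <<'E'
import numpy as np,cv2
from scipy.spatial.transform import Rotation as R
def ray(im,T,u,v):
    d=np.array([(u-im["cx"])/im["fx"],-(v-im["cy"])/im["fy"],-1.0]); return T[:3,3],T[:3,:3]@d
def atz(im,T,u,v,z):
    o,d=ray(im,T,u,v); return o+d*(z-o[2])/d[2]
def proj(im,T,p):
    c=np.linalg.inv(T)@np.append(p,1); return im["cx"]-im["fx"]*c[0]/c[2], im["cy"]+im["fy"]*c[1]/c[2]
def tool(s):
    T=np.eye(4);T[:3,:3]=R.from_quat(s["eef_rot"]).as_matrix();T[:3,3]=s["ee_pos"];return T
E
python3 - <<'E'
from station import manip
from h import *
top=manip.get_image("top"); sc=manip.get_image("scene")
for n,i,(a,b,c,d) in (("t",top,(200,170,330,260)),("t2",top,(110,190,240,280)),("s",sc,(180,140,310,270))):
    cv2.imwrite(f"pics/c{n}.png",cv2.resize(i["color"][b:d,a:c,::-1],None,fx=6,fy=6 if n!='s' else 4.5,interpolation=cv2.INTER_CUBIC))
for u,v in ((233,217),(282,217)): print(atz(top,top["T"],u,v,.164))
for u,v in ((222,193),(296,193),(299,246),(220,245)): print(atz(top,top["T"],u,v,.132))
print(manip.get_state()["t"])
E
```

```text
[0.44357255 0.12845441 0.164     ]
[0.42308437 0.02099424 0.164     ]
[0.50994419 0.1527788  0.132     ]
[ 0.47733107 -0.01817577  0.132     ]
[ 0.35474142 -0.00345723  0.132     ]
[0.39075608 0.17349886 0.132     ]
0.25
```

View pics/ct.png

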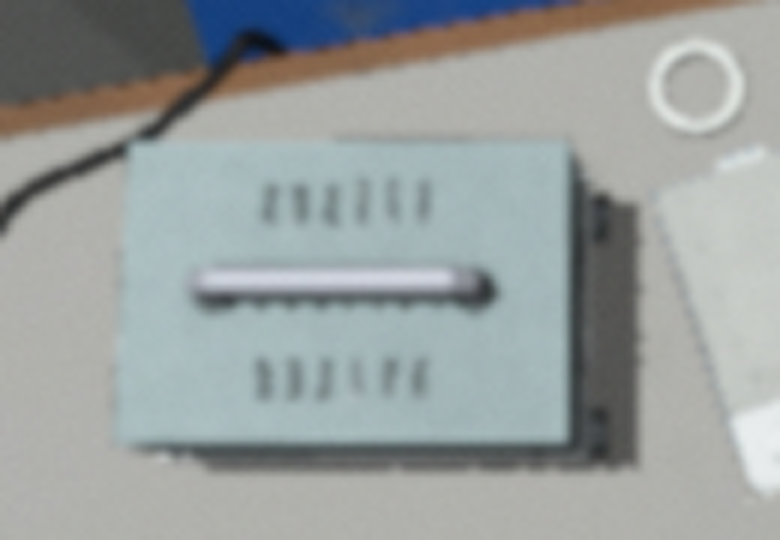

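View pics/ct2.png

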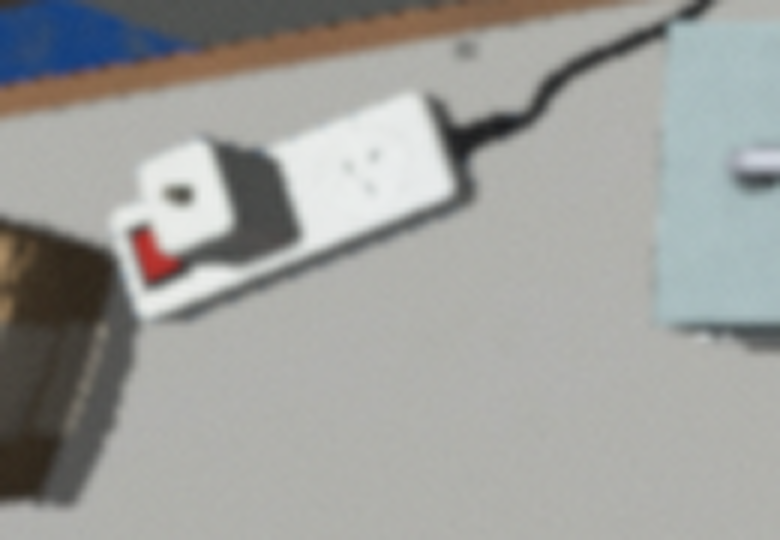

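View pics/cs.png

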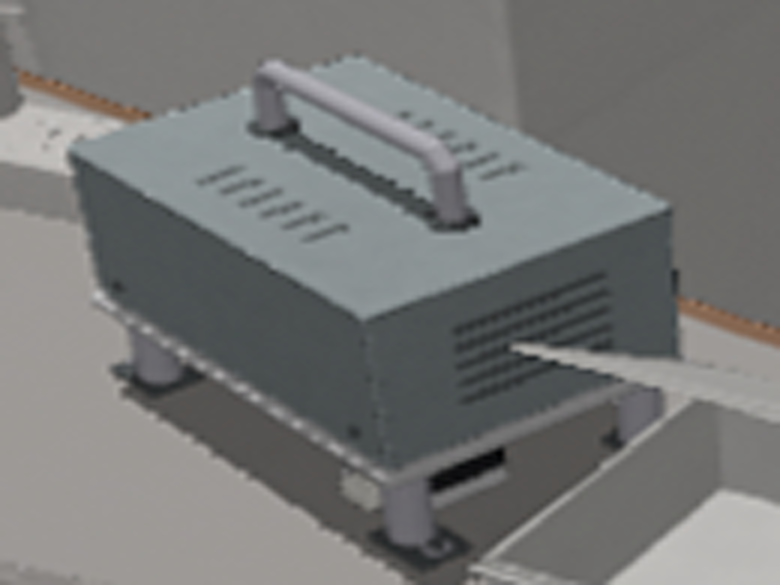

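Run:
```python
from station import manip
from h import *
from scipy.optimize import least_squares
top=manip.get_image("top"); sc=manip.get_image("scene")
hx,hy=.059,.087
cor=[(hx,hy),(hx,-hy),(-hx,-hy),(-hx,hy)]
tp=[(221.5,193.3),(295.3,193.3),(295.5,243.8),(219.5,243.8)]
sp=[(240,152.7),(292,186.7),(240.8,211.1),(191.7,173.3)]
def res(p,full=False):
    x,y,a=p; c,s=np.cos(a),np.sin(a); r=[]
    for (dx,dy),t,q in zip(cor,tp,sp):
        P=np.array([x+c*dx-s*dy,y+s*dx+c*dy,.132])
        r+=list(np.subtract(proj(top,top["T"],P),t)/top["fx"]); r+=list(np.subtract(proj(sc,sc["T"],P),q)/sc["fx"])
    return np.array(r)
f=least_squares(res,[.43,.075,.19]); print(f.x,np.degrees(f.x[2])); print((f.fun*365).reshape(-1,2,2).round(1).tolist())
P=[atz(top,top["T"],u,v,.169) for u,v in ((232.2,216.7),(280.8,216.7))]; print(P,np.mean(P,0),np.degrees(np.arctan2(P[0][0]-P[1][0],P[0][1]-P[1][1])))
for n,u,v,z in (("strip front R",187,222,.03),("strip front L",133,243,.03),("strip RR",182,205,.03),("box1",127,232,.06),("box2",115,273,.06),("card",235,343,.04),("card",205,306,.04),("card",165,318,.04),("wrench",245,297,.005),("edge",0,220,0),("edge",240,180,0)): print(n,atz(top,top["T"],u,v,z).round(3))
```

```text
[ 0.43535792  0.07813142 -0.18577613] -10.644188411483366
[[[0.5, -0.1], [-0.2, -0.6]], [[0.7, -0.3], [0.2, -0.7]], [[-0.0, -0.1], [-0.1, 0.0]], [[-0.1, 0.1], [-1.1, -0.7]]]
[array([0.44373539, 0.12903514, 0.169     ]), array([0.42353617, 0.02309136, 0.169     ])] [0.43363578 0.07606325 0.169     ] 10.794445900601984
strip front R [0.475 0.276 0.03 ]
strip front L [0.448 0.419 0.03 ]
strip RR [0.522 0.284 0.03 ]
box1 [0.473 0.416 0.06 ]
box2 [0.379 0.453 0.06 ]
card [0.161 0.193 0.04 ]
card [0.26  0.253 0.04 ]
card [0.25  0.353 0.04 ]
wrench [0.261 0.161 0.005]
edge [0.58  0.779 0.   ]
edge [0.568 0.13  0.   ]
```

>>> play_rows:
  increments: [0.0147, -0.0432, 0.004, 0, 0, -6.4, -1, 0.0147, -0.0432, 0.004, 0, 0, -6.4, -1, 0.0147, -0.0432, 0.004, 0, 0, -6.4, -1, 0.0147, -0.0432, 0.004, 0, 0, -6.4, -1, 0.0147, -0.0432, 0.004, 0, 0, -6.4, -1, 0.0147, -0.0432, 0.004, 0, 0, -6.4, -1, 0.0147, -0.0432, 0.004, 0, 0, -6.4, -1, 0.0147, -0.0432, 0.004, 0, 0, -6.4, -1, 0.0147, -0.0432, 0.004, 0, 0, -6.4, -1, 0.0147, -0.0432, 0.004, 0, 0, -6.4, -1, 0.0147, -0.0432, 0.004, 0, 0, -6.4, -1, 0.0147, -0.0432, 0.004, 0, 0, -6.4, -1]

```text
t: 1.55
ee_pos: [0.4345, 0.0766, 0.2952]
eef_rot: [0.768, 0.64, 0.001, -0.0]
contact_force: [0.9, 0.6, -0.0]
opening: 1.004
```

Run:
```python
from station import manip
from h import *
s=manip.get_state(); w=manip.get_image("wrist"); s2=manip.get_state()
T=tool(s)@w["hand_eye"]; print(s2["ee_pos"],s2["eef_rot"],"tooly deg",np.degrees(np.arctan2(*tool(s2)[[1,0],1])),s2["qpos"])
for p in ((.4355,.0775,.164),): print(proj(w,T,p))
cv2.imwrite("pics/w1.png",w["color"][:,:,::-1])
```

```text
[0.43681308 0.06913849 0.2961686 ] [7.72980955e-01 6.34426073e-01 7.46948202e-04 1.85524531e-03] tooly deg -11.244820005144168 [-0.71710651  0.11192954  0.49808044  2.02701482 -0.05978185  1.01395186
 -0.38645142]
(np.float64(320.7316488182193), np.float64(188.48635740382392))
```

View pics/w1.png

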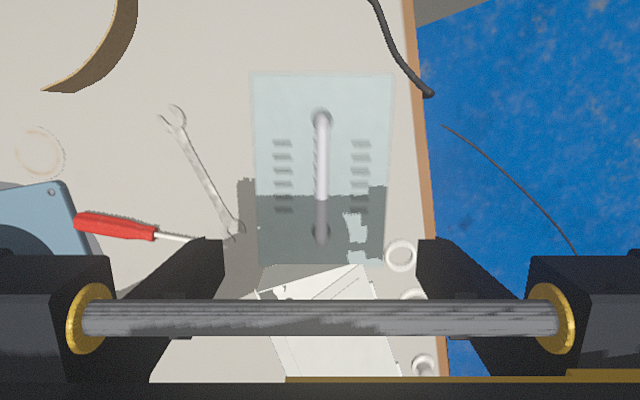

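Run:
```python
from station import manip
from h import *
manip.get_image("top"); manip.get_image("top")
s=manip.get_state(); w=manip.get_image("wrist"); s2=manip.get_state()
np.savez("w2.npz",T=tool(s)@w["hand_eye"],img=w["color"])
print(s["ee_pos"],s2["ee_pos"],np.abs(s["qvel"]).max(),"tooly deg",np.degrees(np.arctan2(*tool(s2)[[1,0],1])))
cv2.imwrite("pics/w2.png",cv2.resize(w["color"][50:290,220:420,::-1],None,fx=3,fy=2.5,interpolation=cv2.INTER_CUBIC))
```

```text
[0.43494792 0.07575619 0.29521919] [0.43432624 0.07776614 0.294884  ] 0.07357897922039024 tooly deg -10.253257308883773
```

View pics/w2.png

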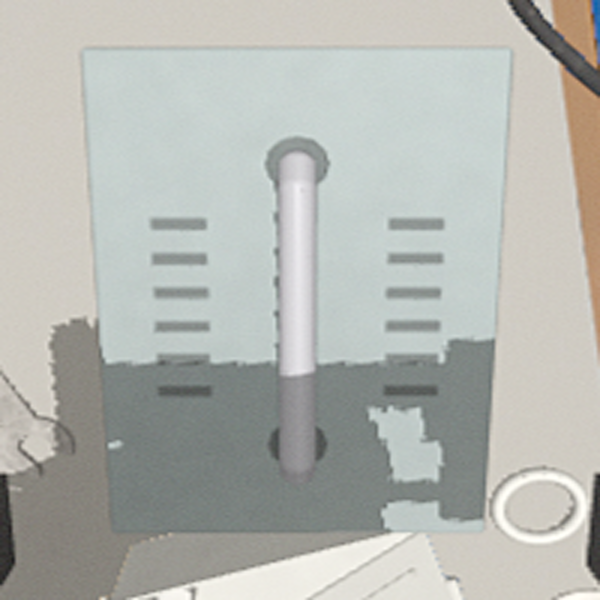

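Run:
```python
from station import manip
from h import *
w=manip.get_image("wrist"); s=manip.get_state(); print(s["ee_pos"],s["eef_rot"])
T=np.load("w2.npz")["T"]
f=lambda c,r,z: atz(w,T,220+c/3,50+r/2.5,z)
C=[f(*p,.132) for p in ((82,48),(512,48),(484,530),(112,530))]
for c in C: print(c.round(4))
m=np.mean(C,0);print("c",m, np.linalg.norm(C[1]-C[0]),np.linalg.norm(C[2]-C[1]))
d=C[0]+C[1]-C[2]-C[3]; print("yaw",np.degrees(np.arctan2(d[0],d[1])))
a,b=f(298,165,.169),f(297,465,.169); print(a,b,(a+b)/2,np.degrees(np.arctan2((a-b)[0],(a-b)[1])))
```

```text
[0.43397127 0.07891247 0.29469387] [ 7.66638355e-01  6.42079099e-01  7.80478192e-05 -2.36417659e-04]
[0.3943 0.1778 0.132 ]
[0.5088 0.1564 0.132 ]
[ 0.4779 -0.0127  0.132 ]
[0.3625 0.009  0.132 ]
c [0.43588201 0.08261706 0.132     ] 0.1164338000833618 0.1718707832537742
yaw 10.522795669220073
[0.44534343 0.13234711 0.169     ] [0.42757416 0.03898763 0.169     ] [0.43645879 0.08566737 0.169     ] 10.776311245749644
```

>>> play_rows:
  increments: [0.0015, 0.001, -0.03, 0, 0, -0.6, -1, 0, 0, -0.03, 0, 0, 0, -1, 0, 0, -0.03, 0, 0, 0, -1, 0, 0, -0.026, 0, 0, 0, -1, 0, 0, -0.0257, 0, 0, 0, -1, 0, 0, 0, 0, 0, 0, -1, 0, 0, 0, 0, 0, 0, -1, 0, 0, 0, 0, 0, 0, -1]

```text
t: 2.6
ee_pos: [0.4364, 0.0801, 0.1541]
eef_rot: [0.77, 0.638, 0.001, 0.0]
contact_force: [-0.1, -0.4, -0.0]
opening: 1.005
```

>>> play_rows:
  increments: [0, 0, 0, 0, 0, 0, 1, 0, 0, 0, 0, 0, 0, 1, 0, 0, 0, 0, 0, 0, 1, 0, 0, 0, 0, 0, 0, 1, 0, 0, 0, 0, 0, 0, 1, 0, 0, 0, 0, 0, 0, 1, 0, 0, 0, 0, 0, 0, 1, 0, 0, 0, 0, 0, 0, 1]

```text
t: 3.4
ee_pos: [0.4356, 0.0793, 0.153]
eef_rot: [0.77, 0.638, -0.0, -0.0]
contact_force: [-0.3, -0.1, 0.1]
opening: 0.296
```

>>> play_rows:
  increments: [0, 0, 0, 0, 0, 0, 1, 0, 0, 0, 0, 0, 0, 1, 0, 0, 0, 0, 0, 0, 1, 0, 0, 0, 0, 0, 0, 1, 0, 0, 0, 0, 0, 0, 1, 0, 0, 0, 0, 0, 0, 1]

```text
t: 4.0
ee_pos: [0.4353, 0.0793, 0.1529]
eef_rot: [0.77, 0.638, -0.0, -0.0]
contact_force: [-2.4, 0.4, 1.6]
opening: 0.09
```

>>> play_rows:
  increments: [0, 0, 0, 0, 0, 0, 1, 0, 0, 0, 0, 0, 0, 1, 0, 0, 0.005, 0, 0, 0, 1, 0, 0, 0.008, 0, 0, 0, 1, 0, 0, 0.008, 0, 0, 0, 1, 0, 0, 0, 0, 0, 0, 1]

```text
t: 4.6
ee_pos: [0.4367, 0.0795, 0.1753]
eef_rot: [0.77, 0.638, 0.001, 0.0]
contact_force: [0.6, 0.2, -3.1]
opening: 0.096
```

Run:
```python
from station import manip
from h import *
w=manip.get_image("scene")
cv2.imwrite("pics/s3.png",cv2.resize(w["color"][100:280,150:350,::-1],None,fx=3,fy=3,interpolation=cv2.INTER_CUBIC))
s=manip.get_state();print(s["ee_pos"],s["contact_force"],s["torque"],s["opening"])
```

```text
[0.43634553 0.07945547 0.17479107] [-0.47803653  0.36612389 -4.00045561] [-0.10963813  0.10311748 -0.08816877] 0.09381312368622363
```

View pics/s3.png

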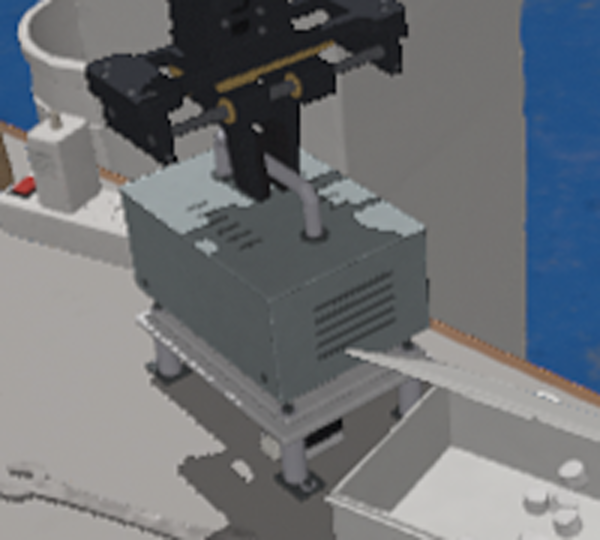

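>>> play_rows:
  increments: [0, 0, 0.012, 0, 0, 0, 1, 0, 0, 0.014, 0, 0, 0, 1, 0, 0, 0.014, 0, 0, 0, 1, 0, 0, 0.014, 0, 0, 0, 1, 0, 0, 0.014, 0, 0, 0, 1, 0, 0, 0.012, 0, 0, 0, 1, 0, 0, 0, 0, 0, 0, 1, 0, 0, 0, 0, 0, 0, 1]

```text
t: 5.45
ee_pos: [0.4356, 0.0794, 0.254]
eef_rot: [0.77, 0.638, 0.0, -0.0]
contact_force: [-0.4, -0.3, -3.4]
opening: 0.094
```

Run:
```python
from station import manip
from h import *
w=manip.get_image("scene")
cv2.imwrite("pics/s4.png",cv2.resize(w["color"][80:280,150:350,::-1],None,fx=3,fy=3,interpolation=cv2.INTER_CUBIC))
s=manip.get_state();print(s["ee_pos"],s["contact_force"],s["torque"],s["opening"])
```

```text
[0.43526204 0.07924728 0.25359659] [-0.1302445  -0.42651535 -3.75080451] [-0.06905967  0.09015738  0.00631307] 0.09479913439886127
```

View pics/s4.png

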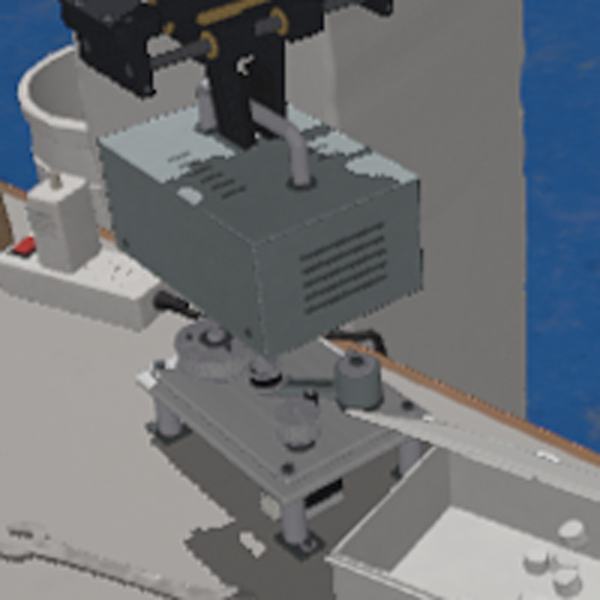

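>>> play_rows:
  increments: [-0.0015, 0.0055, 0, 0, 0, 0.3, 1, -0.003, 0.0115, 0, 0, 0, 0.5, 1, -0.0049, 0.0192, 0, 0, 0, 0.9, 1, -0.0049, 0.0192, 0, 0, 0, 0.9, 1, -0.0049, 0.0192, 0, 0, 0, 0.9, 1, -0.0049, 0.0192, 0, 0, 0, 0.9, 1, -0.0049, 0.0192, 0, 0, 0, 0.9, 1, -0.0049, 0.0192, 0, 0, 0, 0.9, 1, -0.0049, 0.0192, 0, 0, 0, 0.9, 1, -0.0049, 0.0192, 0, 0, 0, 0.9, 1, -0.0049, 0.0192, 0, 0, 0, 0.9, 1, -0.0049, 0.0192, 0, 0, 0, 0.9, 1]

```text
t: 6.7
ee_pos: [0.3817, 0.2899, 0.254]
eef_rot: [0.713, 0.702, 0.0, 0.0]
contact_force: [-0.6, -0.3, -2.4]
opening: 0.096
```

>>> play_rows:
  increments: [-0.003, 0.011, 0, 0, 0, 0.5, 1, -0.0012, 0.005, 0, 0, 0, 0.3, 1, 0, 0, 0, 0, 0, 0, 1, 0, 0, 0, 0, 0, 0, 1, 0, 0, 0, 0, 0, 0, 1]

```text
t: 7.2
ee_pos: [0.3784, 0.3033, 0.254]
eef_rot: [0.709, 0.706, -0.0, 0.0]
contact_force: [-0.4, 0.1, -2.7]
opening: 0.098
```

Run:
```python
from station import manip
from h import *
w=manip.get_image("scene")
s=manip.get_state();print(s["ee_pos"],s["eef_rot"],s["contact_force"],s["torque"],s["opening"],s["t"])
t=manip.get_image("top")
cv2.imwrite("pics/s5.png",cv2.resize(w["color"][60:300,100:360,::-1],None,fx=3,fy=2.5,interpolation=cv2.INTER_CUBIC))
cv2.imwrite("pics/t5.png",cv2.resize(t["color"][150:350,100:340,::-1],None,fx=3,fy=3,interpolation=cv2.INTER_CUBIC))
```

```text
[0.37832806 0.30348365 0.25404259] [ 7.08630390e-01  7.05579869e-01 -7.27548809e-05  1.16167285e-04] [-0.13386334 -0.03889812 -3.63661154] [-0.09070351  0.07519733  0.00513885] 0.09368567358868585 7.25
```

View pics/s5.png

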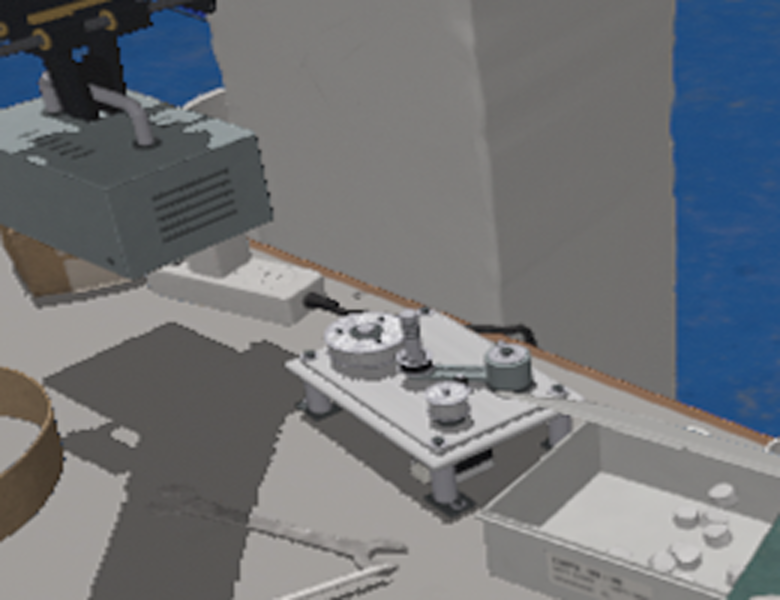

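View pics/t5.png

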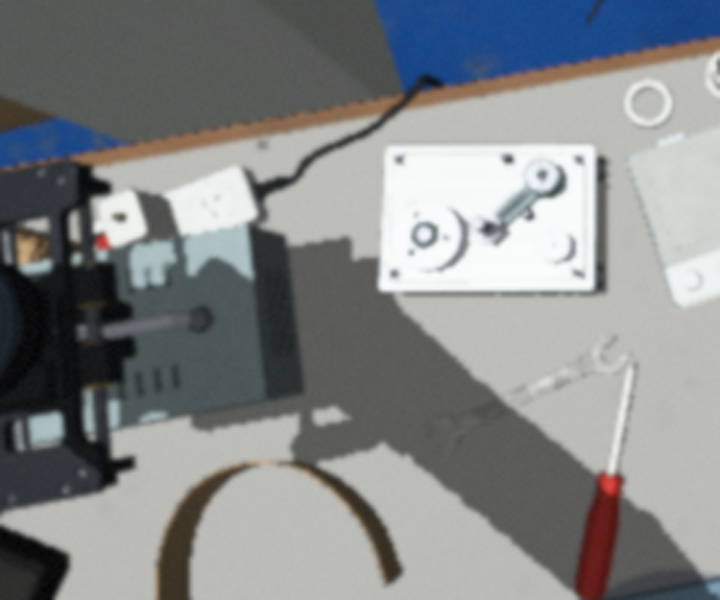

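>>> play_rows:
  increments: [0, 0, -0.008, 0, 0, 0, 1, 0, 0, -0.014, 0, 0, 0, 1, 0, 0, -0.015, 0, 0, 0, 1, 0, 0, -0.015, 0, 0, 0, 1, 0, 0, -0.015, 0, 0, 0, 1, 0, 0, -0.015, 0, 0, 0, 1, 0, 0, -0.015, 0, 0, 0, 1, 0, 0, -0.015, 0, 0, 0, 1, 0, 0, -0.015, 0, 0, 0, 1, 0, 0, -0.01, 0, 0, 0, 1, 0, 0, -0.006, 0, 0, 0, 1, 0, 0, -0.003, 0, 0, 0, 1]

```text
t: 8.5
ee_pos: [0.3779, 0.3041, 0.1075]
eef_rot: [0.708, 0.706, -0.0, 0.0]
contact_force: [-1.0, 0.4, -2.6]
opening: 0.09
```

>>> play_rows:
  increments: [0, 0, -0.001, 0, 0, 0, 1, 0, 0, -0.001, 0, 0, 0, 1, 0, 0, 0, 0, 0, 0, 1, 0, 0, 0, 0, 0, 0, 1]

```text
t: 8.9
ee_pos: [0.3782, 0.3045, 0.1064]
eef_rot: [0.708, 0.706, 0.0, -0.0]
contact_force: [-0.4, -0.3, -3.4]
opening: 0.092
```

Run:
```python
from station import manip
from h import *
w=manip.get_image("scene")
s=manip.get_state();print(s["ee_pos"],s["eef_rot"],s["contact_force"],s["torque"],s["opening"],s["t"])
t=manip.get_image("top")
cv2.imwrite("pics/s6.png",cv2.resize(w["color"][60:300,60:320,::-1],None,fx=3,fy=2.5,interpolation=cv2.INTER_CUBIC))
cv2.imwrite("pics/t6.png",cv2.resize(t["color"][150:350,100:340,::-1],None,fx=3,fy=3,interpolation=cv2.INTER_CUBIC))
```

```text
[0.37812569 0.30445123 0.10628949] [ 7.08099503e-01  7.06112605e-01  2.87822871e-04 -4.62265078e-06] [ 0.03071415 -0.36963426 -3.00189165] [-0.04510289  0.05739658 -0.03619796] 0.09051991229418566 8.95
```

View pics/s6.png

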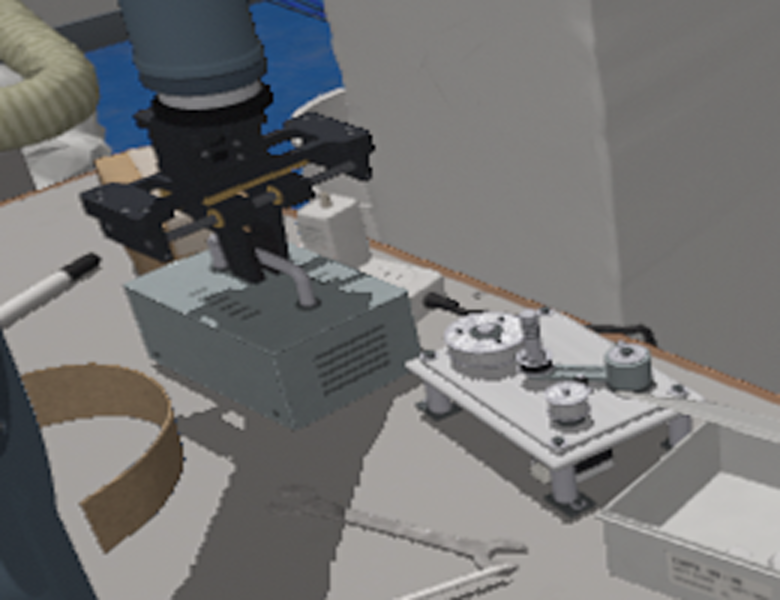

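View pics/t6.png

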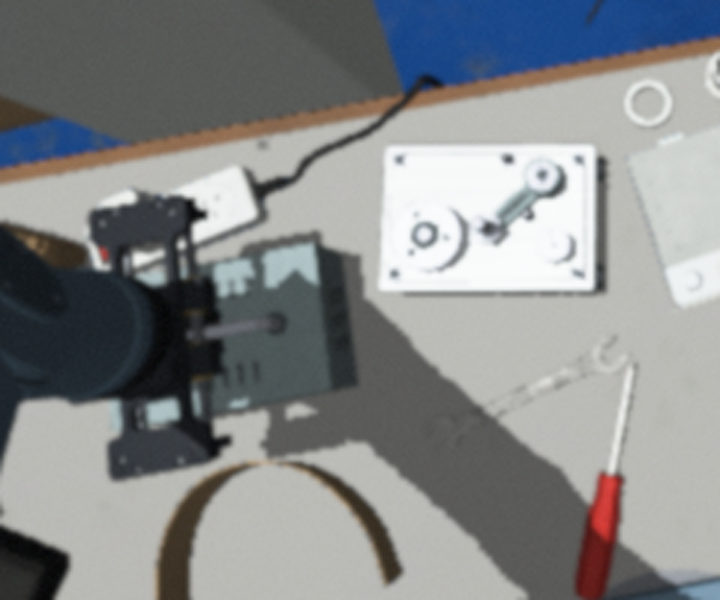

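>>> play_rows:
  increments: [0, 0, -0.001, 0, 0, 0, 1, 0, 0, -0.001, 0, 0, 0, 1, 0, 0, -0.001, 0, 0, 0, 1, 0, 0, -0.001, 0, 0, 0, 1, 0, 0, 0, 0, 0, 0, 1, 0, 0, 0, 0, 0, 0, 1]

```text
t: 9.6
ee_pos: [0.378, 0.3042, 0.102]
eef_rot: [0.708, 0.706, -0.0, 0.0]
contact_force: [-0.1, 0.2, -2.4]
opening: 0.098
```

>>> play_rows:
  increments: [0, 0, -0.001, 0, 0, 0, 1, 0, 0, -0.001, 0, 0, 0, 1, 0, 0, 0, 0, 0, 0, 1, 0, 0, 0, 0, 0, 0, 1]

```text
t: 10.0
ee_pos: [0.3775, 0.3044, 0.1007]
eef_rot: [0.708, 0.706, -0.0, -0.0]
contact_force: [-4.5, -1.1, 9.4]
opening: 0.095
```

>>> play_rows:
  increments: [0, 0, 0.0005, 0, 0, 0, -1, 0, 0, 0, 0, 0, 0, -1, 0, 0, 0, 0, 0, 0, -1, 0, 0, 0, 0, 0, 0, -1, 0, 0, 0, 0, 0, 0, -1, 0, 0, 0, 0, 0, 0, -1]

```text
t: 10.6
ee_pos: [0.378, 0.3043, 0.1005]
eef_rot: [0.708, 0.706, -0.0, 0.0]
contact_force: [0.1, -0.2, -0.2]
opening: 0.611
```

Run:
```python
from station import manip
from h import *
s=manip.get_state();print(s["ee_pos"],s["contact_force"],s["torque"],s["opening"],s["t"])
w=manip.get_image("wrist")
cv2.imwrite("pics/w7.png",w["color"][:,:,::-1])
```

```text
[0.37801183 0.30429875 0.10046612] [ 0.0750434  -0.22624527 -0.16186264] [-0.08301695  0.08165561 -0.02484348] 0.6105209062868602 10.6
```

View pics/w7.png

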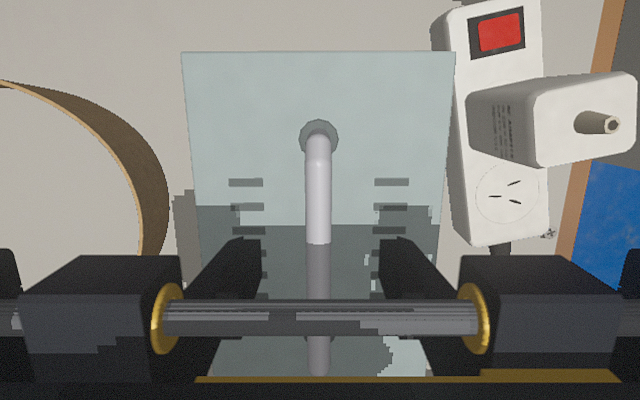

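>>> play_rows:
  increments: [0, 0, 0.01, 0, 0, 0, -1, 0, 0, 0.02, 0, 0, 0, -1, 0, 0, 0.03, 0, 0, 0, -1, 0, 0, 0.04, 0, 0, 0, -1, 0, 0, 0.04, 0, 0, 0, -1, 0, 0, 0.04, 0, 0, 0, -1]

```text
t: 11.25
ee_pos: [0.3778, 0.3039, 0.2829]
eef_rot: [0.708, 0.706, 0.0, 0.0]
contact_force: [-0.3, -0.1, -0.3]
opening: 1.0
```

Run:
```python
from station import manip
from h import *
w=manip.get_image("scene")
t=manip.get_image("top")
s=manip.get_state();print(s["ee_pos"],s["eef_rot"],s["t"])
cv2.imwrite("pics/s8.png",cv2.resize(w["color"][150:250,190:310,::-1],None,fx=6,fy=6,interpolation=cv2.INTER_CUBIC))
cv2.imwrite("pics/t8.png",cv2.resize(t["color"][180:260,210:320,::-1],None,fx=7,fy=7,interpolation=cv2.INTER_CUBIC))
cv2.imwrite("pics/s8b.png",w["color"][:,:,::-1])
```

```text
[0.38041329 0.3060814  0.28620445] [ 7.08296051e-01  7.05897189e-01  5.07572616e-03 -3.14395179e-04] 11.35
```

View pics/s8.png

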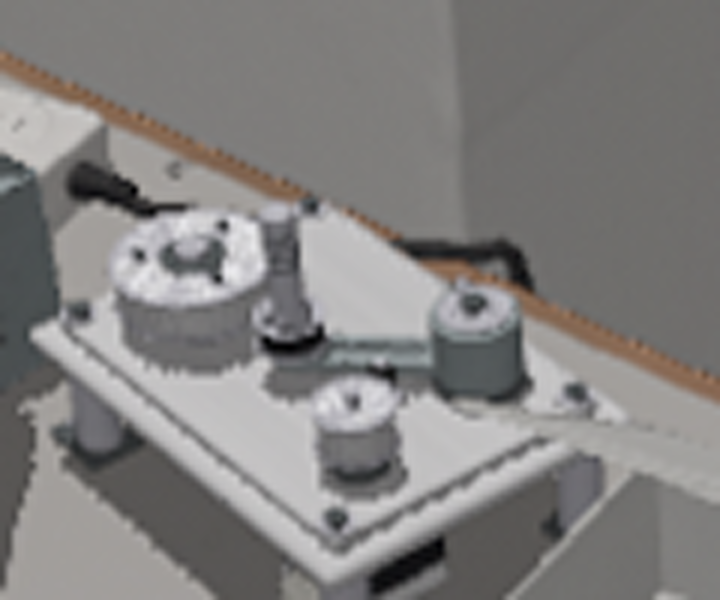

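View pics/t8.png

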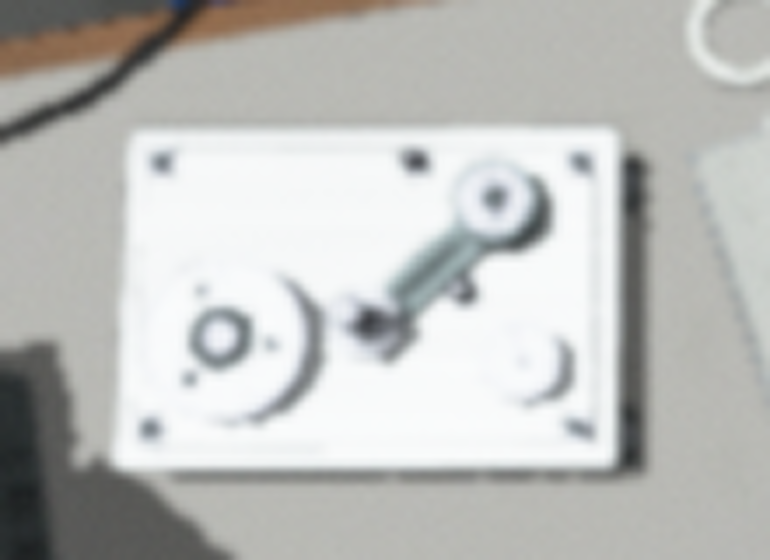

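View pics/s8b.png

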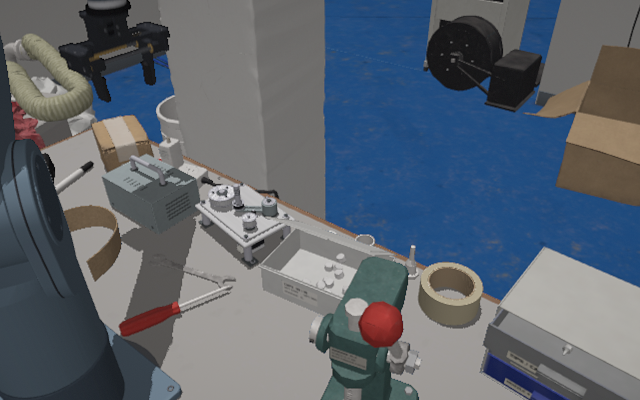

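```bash
cat >> h.py <<'E'
def tri(im1,T1,uv1,im2,T2,uv2):
    o1,d1=ray(im1,T1,*uv1);o2,d2=ray(im2,T2,*uv2);d1=d1/np.linalg.norm(d1);d2=d2/np.linalg.norm(d2)
    A=sum(np.eye(3)-np.outer(d,d) for d in (d1,d2)); b=sum((np.eye(3)-np.outer(d,d))@o for o,d in ((o1,d1),(o2,d2)))
    p=np.linalg.solve(A,b); return p,[np.linalg.norm(np.cross(p-o,d)) for o,d in ((o1,d1),(o2,d2))]
E
python3 - <<'E'
from station import manip
from h import *
t=manip.get_image("top"); sc=manip.get_image("scene"); s=manip.get_state(); print(s["ee_pos"],s["t"])
tp=lambda c,r:(210+c/7,180+r/7); sp=lambda c,r:(190+c/6,150+r/6)
print("pivot",tri(t,t["T"],tp(497,198),sc,sc["T"],sp(475,303)))
P=atz(sc,sc["T"],*sp(279,212),.124); print("pin scene top",P); q=proj(t,t["T"],P); print("in topcrop",(q[0]-210)*7,(q[1]-180)*7)
for c in ((345,308),(372,322)): print("pin top cand",atz(t,t["T"],*tp(*c),.124))
# plate pose
C=[atz(t,t["T"],*tp(*c),.052) for c in ((128,130),(618,130),(616,467),(115,467))]
print(np.round(C,4),np.mean(C,0))
# guard new pose
E
```

```text
[0.37818347 0.3044796  0.28155513] 11.45
pivot (array([0.45539652, 0.02522997, 0.09163987]), [np.float64(0.0007339620750499672), np.float64(0.0007339620750498658)])
pin scene top [0.42331541 0.07703771 0.124     ]
in topcrop 350.57021102554097 304.4150252165413
pin top cand [0.42248098 0.07904694 0.124     ]
pin top cand [0.41618676 0.07093417 0.124     ]
[[ 0.5116  0.1577  0.052 ]
 [ 0.4779 -0.0189  0.052 ]
 [ 0.3578  0.0032  0.052 ]
 [ 0.3913  0.179   0.052 ]] [0.43467426 0.08026429 0.052     ]
```

>>> play_rows:
  increments: [0.0045, -0.0227, -0.003, 0, 0, 3, -1, 0.0045, -0.0227, -0.003, 0, 0, 3, -1, 0.0045, -0.0227, -0.003, 0, 0, 3, -1, 0.0045, -0.0227, -0.003, 0, 0, 3, -1, 0.0045, -0.0227, -0.003, 0, 0, 3, -1, 0.0045, -0.0227, -0.003, 0, 0, 3, -1, 0.0045, -0.0227, -0.003, 0, 0, 3, -1, 0.0045, -0.0227, -0.003, 0, 0, 3, -1, 0.0045, -0.0227, -0.003, 0, 0, 3, -1, 0.0045, -0.0227, -0.003, 0, 0, 3, -1]

```text
t: 12.45
ee_pos: [0.4219, 0.076, 0.2491]
eef_rot: [0.5, 0.866, -0.001, -0.001]
contact_force: [-0.1, 0.3, 0.3]
opening: 1.003
```

>>> play_rows:
  increments: [0, 0, 0, 0, 0, 0, -1, 0, 0, 0, 0, 0, 0, -1, 0, 0, 0, 0, 0, 0, -1, 0, 0, 0, 0, 0, 0, -1]

```text
t: 12.85
ee_pos: [0.4227, 0.0783, 0.2503]
eef_rot: [0.501, 0.866, -0.0, -0.0]
contact_force: [-0.4, 0.4, -0.9]
opening: 0.997
```

Run:
```python
from station import manip
from h import *
s=manip.get_state(); w=manip.get_image("wrist"); s2=manip.get_state()
T=tool(s)@w["hand_eye"]; print(s["ee_pos"],s2["ee_pos"],"tooly deg",np.degrees(np.arctan2(*tool(s2)[[1,0],1])),s2["t"],s2["qpos"].round(2))
print("pin",proj(w,T,(.423,.0775,.124)),proj(w,T,(.423,.0775,.083)),"piv",proj(w,T,(.4554,.0252,.0916)))
np.savez("w9.npz",T=T)
cv2.imwrite("pics/w9.png",w["color"][:,:,::-1])
```

```text
[0.42270718 0.07828316 0.25034551] [0.42276796 0.07819293 0.25042191] tooly deg 29.916502678261963 12.9 [-0.67  0.15  0.42  2.1  -0.08  0.9   0.32]
pin (np.float64(319.5050192708166), np.float64(192.15810025160994)) (np.float64(319.5752343245119), np.float64(180.30462206485097)) piv (np.float64(321.8526185074452), np.float64(247.5342516837943))
```

View pics/w9.png

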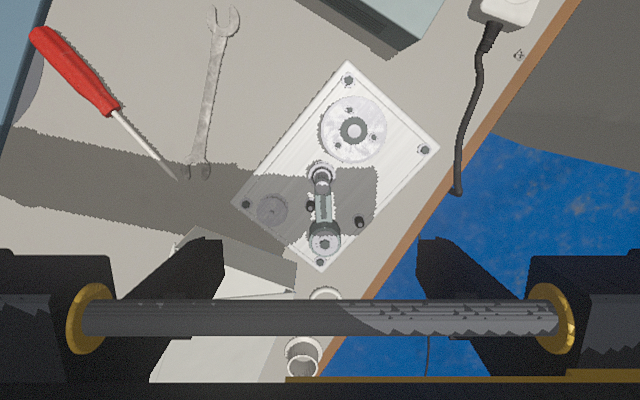

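Run:
```python
import cv2
i=cv2.imread("pics/w9.png"); cv2.imwrite("pics/w9c.png",cv2.resize(i[140:260,270:390],None,fx=5,fy=5,interpolation=cv2.INTER_CUBIC))
```

```text
(no output)
```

View pics/w9c.png

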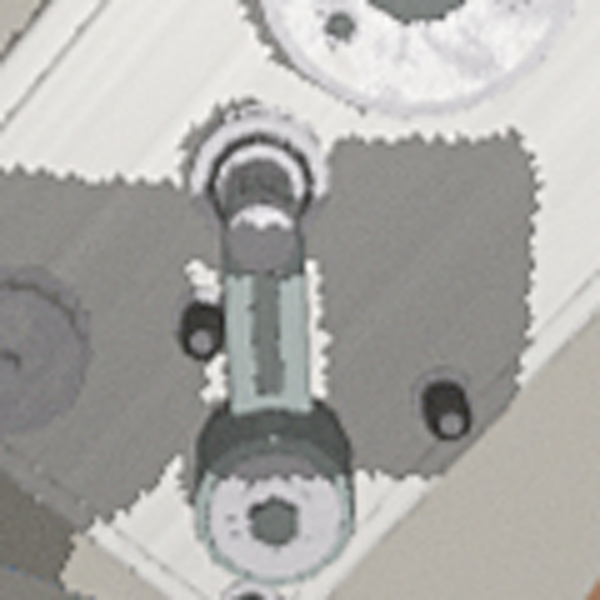

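Run:
```python
from station import manip
from h import *
w=manip.get_image("wrist"); T=np.load("w9.npz")["T"]
a=atz(w,T,322.2,188,.124); b=atz(w,T,324.8,245,.0916); print(a,b,np.linalg.norm((a-b)[:2]),np.degrees(np.arctan2((a-b)[1],(a-b)[0])))
```

```text
[0.42315437 0.08146404 0.124     ] [0.45649049 0.0287351  0.0916    ] 0.06238299277693463 122.30175877936847
```

>>> play_rows:
  increments: [0, 0.001, -0.03, 0, 0, 0, -1, 0, 0, -0.03, 0, 0, 0, -1, 0, 0, -0.03, 0, 0, 0, -1, 0, 0, -0.03, 0, 0, 0, -1, 0, 0, -0.016, 0, 0, 0, -1, 0, 0, -0.008, 0, 0, 0, -1, 0, 0, 0, 0, 0, 0, -1, 0, 0, 0, 0, 0, 0, -1, 0, 0, 0, 0, 0, 0, -1]

```text
t: 13.85
ee_pos: [0.4237, 0.0786, 0.1074]
eef_rot: [0.501, 0.865, 0.001, 0.001]
contact_force: [0.4, -0.7, -0.2]
opening: 1.0
```

>>> play_rows:
  increments: [0, 0, 0, 0, 0, 0, 1, 0, 0, 0, 0, 0, 0, 1, 0, 0, 0, 0, 0, 0, 1, 0, 0, 0, 0, 0, 0, 1, 0, 0, 0, 0, 0, 0, 1, 0, 0, 0, 0, 0, 0, 1, 0, 0, 0, 0, 0, 0, 1, 0, 0, 0, 0, 0, 0, 1, 0, 0, 0, 0, 0, 0, 1]

```text
t: 14.75
ee_pos: [0.423, 0.0783, 0.1065]
eef_rot: [0.501, 0.865, -0.0, 0.0]
contact_force: [-0.7, -1.1, 0.3]
opening: 0.209
```

Run:
```python
from station import manip
from h import *
s=manip.get_state();print(s["ee_pos"],s["contact_force"],s["opening"],s["t"])
w=manip.get_image("scene")
cv2.imwrite("pics/s10.png",cv2.resize(w["color"][100:260,180:380,::-1],None,fx=4,fy=3.7,interpolation=cv2.INTER_CUBIC))
```

```text
[0.42297977 0.07828338 0.10650655] [-0.6670327  -1.08951582  0.26653277] 0.20850868057063116 14.75
```

View pics/s10.png

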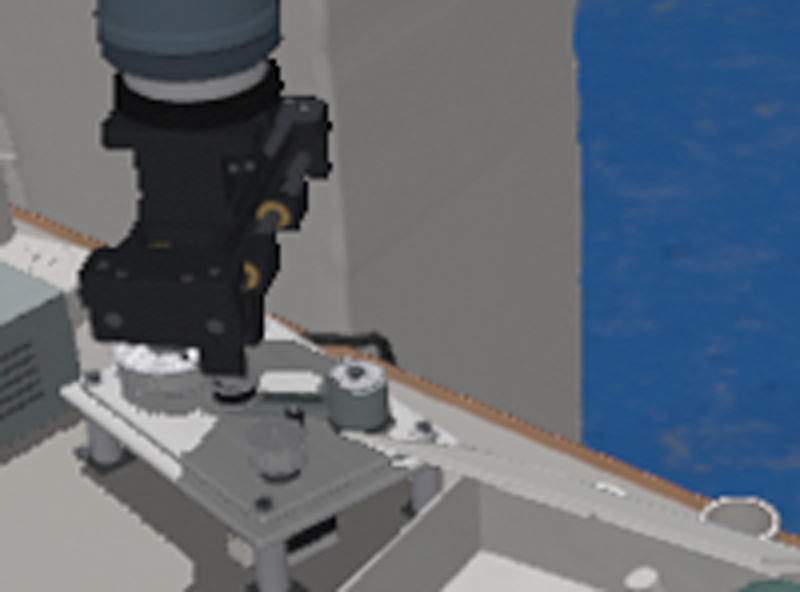

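>>> play_rows:
  increments: [0, 0, 0, 0, 0, 0, 1, 0, 0, 0, 0, 0, 0, 1, 0, 0, 0, 0, 0, 0, 1, 0, 0, 0, 0, 0, 0, 1, 0, 0, 0, 0, 0, 0, 1]

```text
t: 15.3
ee_pos: [0.4241, 0.0788, 0.1067]
eef_rot: [0.501, 0.865, 0.001, 0.001]
contact_force: [4.2, 3.1, -6.1]
opening: 0.122
```

Run:
```python
import numpy as np
th=np.radians(122.2-np.arange(0,14)*4.0); p=.062*np.c_[np.cos(th),np.sin(th)]; print(np.diff(p,axis=0).round(4).tolist())
```

```text
[[0.0037, 0.0022], [0.0039, 0.0019], [0.004, 0.0016], [0.0041, 0.0014], [0.0042, 0.0011], [0.0043, 0.0008], [0.0043, 0.0005], [0.0043, 0.0002], [0.0043, -0.0001], [0.0043, -0.0004], [0.0043, -0.0007], [0.0042, -0.001], [0.0041, -0.0013]]
```

>>> play_rows:
  increments: [0.0037, 0.0022, 0, 0, 0, -4, 1, 0.0039, 0.0019, 0, 0, 0, -4, 1, 0.004, 0.0016, 0, 0, 0, -4, 1, 0.0041, 0.0014, 0, 0, 0, -4, 1, 0.0042, 0.0011, 0, 0, 0, -4, 1, 0.0043, 0.0008, 0, 0, 0, -4, 1]

```text
t: 15.9
ee_pos: [0.445, 0.0873, 0.1064]
eef_rot: [0.671, 0.741, -0.002, -0.002]
contact_force: [-4.8, 1.7, 7.0]
opening: 0.123
```

>>> play_rows:
  increments: [0.0043, 0.0005, 0, 0, 0, -4, 1, 0.0043, 0.0002, 0, 0, 0, -4, 1, 0.0043, -0.0001, 0, 0, 0, -4, 1, 0.0043, -0.0004, 0, 0, 0, -4, 1, 0.0043, -0.0007, 0, 0, 0, -4, 1, 0, 0, 0, 0, 0, 0, 1, 0, 0, 0, 0, 0, 0, 1, 0, 0, 0, 0, 0, 0, 1]

```text
t: 16.7
ee_pos: [0.4659, 0.0876, 0.1064]
eef_rot: [0.789, 0.615, -0.002, -0.002]
contact_force: [-5.8, 3.3, 9.0]
opening: 0.124
```

Run:
```python
from station import manip
from h import *
s=manip.get_state();print(s["ee_pos"],s["contact_force"],s["opening"],s["t"],np.degrees(np.arctan2(*tool(s)[[1,0],1])))
p=s["ee_pos"][:2]-[.456,.027]; print(np.linalg.norm(p),np.radians(122.2)-np.arctan2(p[1],p[0]))
w=manip.get_image("scene"); t=manip.get_image("wrist")
cv2.imwrite("pics/s11.png",cv2.resize(w["color"][100:260,180:380,::-1],None,fx=4,fy=3.7,interpolation=cv2.INTER_CUBIC))
cv2.imwrite("pics/w11.png",t["color"][:,:,::-1])
```

```text
[0.46592067 0.08758852 0.10639583] [-5.77125286  3.27481073  8.98243062] 0.12421699599159204 16.7 -14.093183711840155
0.06139534116908305 0.7242943028169848
```

View pics/s11.png

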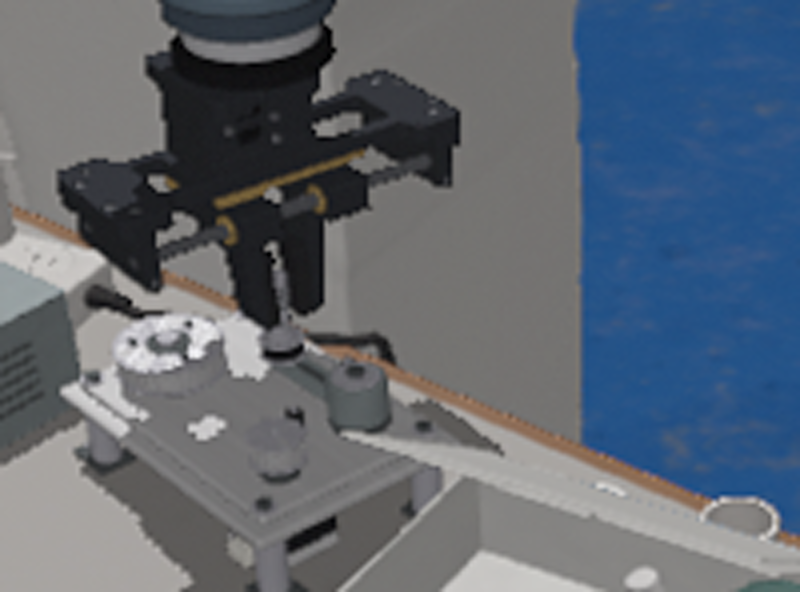

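View pics/w11.png

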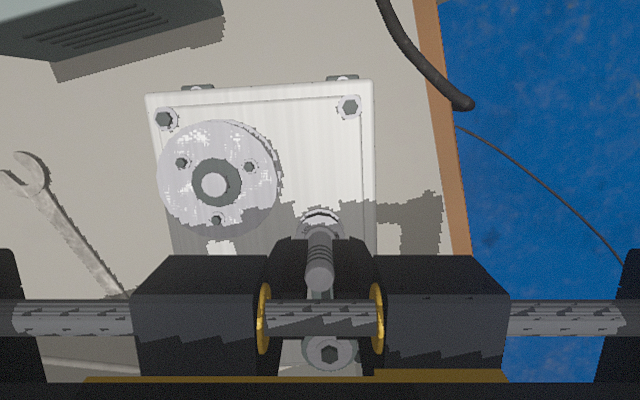

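>>> play_rows:
  increments: [0.0042, -0.001, 0, 0, 0, -4, 1, 0.0041, -0.0013, 0, 0, 0, -4, 1, 0.003, -0.0012, 0, 0, 0, -3, 1, 0, 0, 0, 0, 0, 0, 1, 0, 0, 0, 0, 0, 0, 1, 0, 0, 0, 0, 0, 0, 1]

```text
t: 17.4
ee_pos: [0.4756, 0.0851, 0.1063]
eef_rot: [0.844, 0.537, -0.003, -0.004]
contact_force: [-11.1, 5.4, 13.3]
opening: 0.122
```

```bash
cat > st.py <<'E'
from station import manip
from h import *
s=manip.get_state();print(s["ee_pos"],s["contact_force"],s["torque"],s["opening"],s["t"],np.degrees(np.arctan2(*tool(s)[[1,0],1])))
p=s["ee_pos"][:2]-[.456,.027]; print(np.linalg.norm(p),np.radians(122.2)-np.arctan2(p[1],p[0]))
E
python3 st.py
```

```text
[0.47561702 0.0850882  0.10625948] [-11.06071425   5.42226991  13.32959574] [1.12253246 2.30098108 0.19413695] 0.12196122743605536 17.4 -25.04170087822807
0.06131122960811766 0.887681206198502
```

>>> play_rows:
  increments: [0.0015, -0.0006, 0, 0, 0, 0, 1, 0.0015, -0.0006, 0, 0, 0, 0, 1, 0, 0, 0, 0, 0, 0, 1, 0, 0, 0, 0, 0, 0, 1]

```text
t: 17.8
ee_pos: [0.4759, 0.085, 0.106]
eef_rot: [0.843, 0.537, -0.005, -0.006]
contact_force: [-18.0, 8.8, 21.9]
opening: 0.123
```

```bash
python3 st.py
```

```text
[0.47590252 0.08501984 0.10603457] [-17.9551801    8.80924984  21.91168859] [1.72262401 3.93935054 0.14632943] 0.12268895926999676 17.8 -24.99355449052268
0.06133850816969152 0.892447697384315
```

Run:
```python
from station import manip
from h import *
w=manip.get_image("scene"); t=manip.get_image("wrist"); tt=manip.get_image("top")
cv2.imwrite("pics/s12.png",cv2.resize(w["color"][120:300,80:340,::-1],None,fx=3,fy=3,interpolation=cv2.INTER_CUBIC))
cv2.imwrite("pics/w12.png",t["color"][:,:,::-1])
cv2.imwrite("pics/t12.png",cv2.resize(tt["color"][140:330,120:400,::-1],None,fx=2.8,fy=2.8,interpolation=cv2.INTER_CUBIC))
s=manip.get_state();T=tool(s)@t["hand_eye"];print(s["contact_force"],s["t"])
```

```text
[-19.66491928   9.13647191  23.59295817] 17.95
```

View pics/s12.png

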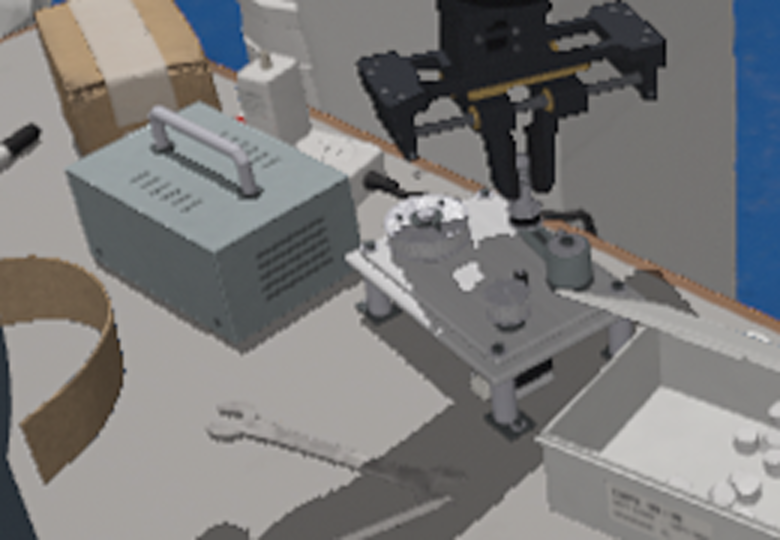

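View pics/w12.png

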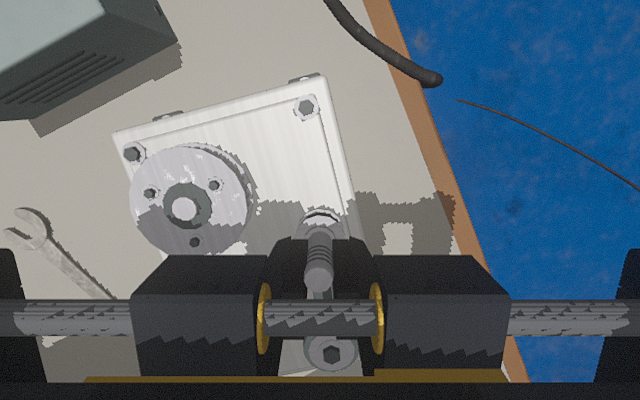

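View pics/t12.png

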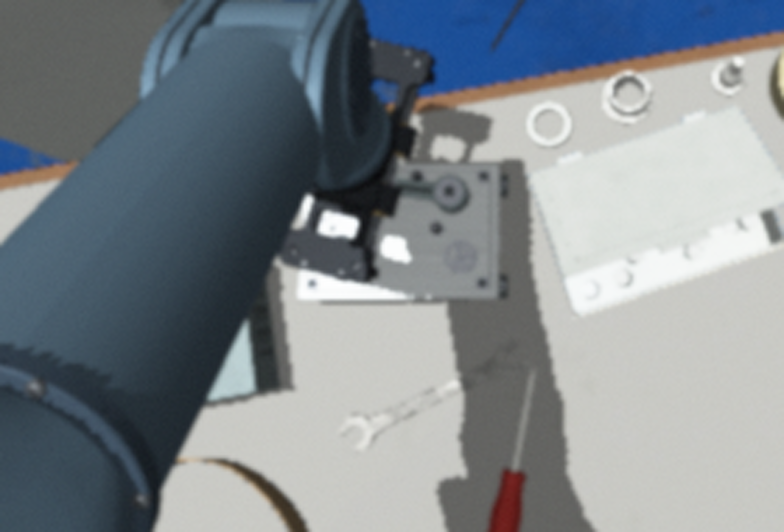

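>>> play_rows:
  increments: [-0.0007, 0.0003, 0, 0, 0, 0, 1, 0, 0, 0, 0, 0, 0, 1, 0, 0, 0, 0, 0, 0, 1, 0, 0, 0, 0, 0, 0, 1, 0, 0, 0, 0, 0, 0, 1]

```text
t: 18.45
ee_pos: [0.4758, 0.0851, 0.1061]
eef_rot: [0.843, 0.537, -0.005, -0.006]
contact_force: [-16.2, 7.5, 21.4]
opening: 0.123
```

```bash
python3 st.py
```

```text
[0.47581657 0.08505011 0.10607254] [-16.15276609   7.47441977  21.41679574] [1.55855324 3.54983199 0.16563805] 0.12293035741438602 18.45 -25.00483394618485
0.06133931130348259 0.8909621038186974
```

```bash
python3 -c "
from station import manip
print(manip.hand_in())"; python3 st.py
```

```text
the job is handed in; nothing more can be done
None
the job is handed in; nothing more can be done
```

I lifted the guard off by its handle and set it down upright on the free bench left of the unit. I then pinched the tensioner pin, swung it clockwise to its stop, and handed the job in at about 18.5 s while still holding it there. No verdict was reported.

**Guard:** It stands at about x 0.378, y 0.305 m. The scene picture shows it level and untouched, and clear of the unit by about 25 mm in the top view.

**Tensioner:** The angle worked out from the tool position is about 0.89 rad, but it rests on a pivot position good to only a few millimetres. The better evidence for the stop is that a further 3.2 mm of commanded travel moved the tool only 0.3 mm while the sideways force rose from about 12 to 20 N. I then backed off slightly, and the arm held steadily at about 18 N, against roughly 10 N from the spring.

**Small loose parts:** The ring, ferrule and nozzle look in place in the last top view. I checked them by eye only and did not measure them.

**Disagreements and gaps:**
- The wrist camera put the unit 3 to 5 mm further to +y than the other two cameras, so I used a value in between.
- The force reading also showed about 21 N upward during the hold, which I did not explain.

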